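Reset a lamp's click dial and count up to the fifth click

ROBOT

A 7-joint arm with a two-finger parallel gripper is mounted at the origin on the work surface. World frame = base frame: x ahead of the robot, y to its left, z up, the work surface at z = 0. Lengths are in m, angles in rad, forces in N, time in s.
With the tool pointing down it reaches from about 0.4 to 0.925 m from the base axis. Payload 4.1 kg.
Tool frame: the origin (TCP) lies between the finger pads; the fingertips stand 11 mm ahead of it and the grasp point (between the pads) lies 8 mm behind it; z points along the fingers, y is the line along which they close (so a half turn about z gives the same grasp; the last joint's range is limited). The gripper opens to 85 mm and grips with 20 to 120 N. Pads are 22 mm wide; open, the fingers measure 114 mm over their backs; the gripper's body (76 mm by 85 mm) begins 54 mm behind the grasp point. The pads swing forward as they close: fully open they stand 13 mm farther back than shut.
Start: joints at [-1.426, 0.398, 0.045, 1.537, -0.019, 1.207, -0.051], TCP at [0.157, 0.631, 0.242] pointing down, gripper open.
Joint ranges: [-2.82, 2.82], [-0.49, 2.23], [-1.37, 1.46], [0, 2.46], [-1.36, 4.5], [0.23, 2], [-2.94, 2.94]. Speed limits (rad/s): [2.57, 2.57, 3.14, 3.14, 3.14, 3.14, 3.14].

INTERFACE

Orientations are given as a unit quaternion [w, x, y, z].
In Python, from cell import sense, get_image, calibration, close_job gives the robot as it stands.
- The arm moves only by the tool move_arm, never from a script. Its argument "targets" is a list of rows, each an object with "delta_rot": the turn, a rotation vector about the tool's x, y, z in degrees, a list of three; "linear": the shift along the tool's x, y, z in mm, a list of three; "grip": the closure, from 0 (fully open) to 1 (shut). In form: [{"delta_rot": [wx, wy, wz], "linear": [x, y, z], "grip": grip}, ...]. A call has 1 to 12 rows; each row is the pose to reach, as a shift and turn from the pose commanded when the call began, along the tool's axes at that moment; what a row does not reach only later rows make up. A row lasts 1/12 s, in which the tool goes at most 41.7 mm and 7.16 degrees, less where a joint would pass 70% of its speed; a pose out of reach is approached as far as the arm can. A call with a gripper value outside its range is refused whole. The fingers move at their own pace and stop on an object; "newtons" is the grip in N (left out, the last holds). Time passes only in rows, so rows that repeat a pose let the fingers close. It gives the time, the measured TCP pose, the force, the opening and the grip force at its end, in the units of the state.
- sense(): the state, without advancing time (a new reading comes with each control period).
- get_image(name): name is "side" or "top" or "wrist"; returns (picture, depth): 480x640x3 uint8, blue, green, red; 480x640 float32, m along the optical axis (not along the pixel's ray), 0 where there is no reading.
- calibration(name): a dict with "mtx" (3x3 intrinsics, pixels), "extrinsics" (4x4, takes a point from camera to world coordinates); the wrist camera has in their place "tool_from_camera" (4x4, takes a point from camera to tool coordinates, whose origin is the TCP and whose axes are the flange's). Camera axes: x right, y down, z forward; pixel columns grow to the right and rows downward; lengths in m; the calibration is good to about 2 mm. A picture is of the moment at which its call begins: read the wrist's pose just before it. calibration takes no time and is no camera call.
- close_job(): hands the job in; it is judged then, once.
The state is a dict: "time_s": time; "joint_positions": joint angles; "qd": joint speeds; "effort": joint torques, N m; "eef_pos": TCP position; "tcp_rot": TCP orientation; "force": force on the tool from outside, world axes, zero at the start; "wrist_torque": the same for the moment, N m; "grip_width": finger opening in m; "grasp_force": force on a finger pad.
Only numpy, scipy, OpenCV 4.12 (cv2) and the standard library are available. Lean on these libraries where they do the work, as an engineer would, in place of code of your own. Each camera call takes 0.05 s, during which the arm holds its last target. There are 200 camera calls.

TASK

First, before you turn the lamp's dial, lay the round pearl bulb that lies beside the lamp gently in the pin dish, so that it is out of the way of the dial's arm. Then turn the dial by its arm anticlockwise (seen from above) right back to its stop, and from the stop count five clicks clockwise and leave it there. Leave everything else on the table where it is.

Things in the scene. Friction and masses are not known exactly. Their poses are not given: they have to be found in the camera images.
- lamp: Squat brass table lamp without shade or bulb, fixed to the table. Origin on its vertical axis at the table top, z up; yaw varies. Foot flange: radius 72 mm, 6 mm high. Click ring on it: radius 60 mm, top at 24 mm. Fixed dome inside the ring: radius 46 mm, top at 44 mm.
- socket (a point): Centre of the mouth of the lamp's empty socket, on the lamp's axis: outer radius 16 mm, 72 mm above the table, the lamp's highest point.
- zero_stud (a point): Top of the first of 13 small steel studs on the flange, 66 mm from the axis: click 0. The others follow clockwise every 20 degrees. A 22 mm high stop block stands 12 degrees beyond the first and the last. In the lamp's frame click 0 lies 120 degrees anticlockwise from +x, click 12 120 degrees clockwise from it.
- dial (a joint): Ring angle, rad: 0 at the zero stop, growing clockwise from above. Click k (0 to 12) rests at 0.349 k; hard stops at -0.03 and 4.22. A sprung ball pulls it to the nearest click; passing to the next takes about 3 to 4 N at the tab. Starts at click 8 to 11. In the lamp's frame the arm points at 120 degrees minus this angle, anticlockwise from +x.
- tab (a point): Top centre of the upright black round post (diameter 18 mm, from z 12 mm to z 60 mm) at the end of the ring's arm, 85 mm from the lamp's axis. The arm is a bar 10 mm wide, z 12 to 21 mm, from the ring out to the post. The post can be pushed from either side.
- bulb: Round pearl glass bulb with a brass bayonet cap, 76 mm long, 45 g, loose, lying on its side near the lamp in the way of the arm. Origin on the table under the middle of the globe; its x axis points (level) towards the cap. It can roll a little when touched.
- bulb_globe (a point): Centre of the round globe (diameter 40 mm) of the pearl bulb; 20 mm above the table at the start.
- bulb_cap (a point): Centre of the end face of the pearl bulb's cap (diameter 22 mm), 56 mm from the globe's centre; two thin pins stick out 3 mm either side.
- dish: Shallow round cloisonné pin dish, loose, 0.4 kg. Origin at the centre of its underside, z up. Outer radius 56 mm at the foot, 70 mm at the rim, 20 mm high, wall 4 mm, floor 5 mm thick: inside it is about 52 mm in radius at the floor and 66 mm at the rim. It stands to the left or right of the lamp.
- coaster: Bystander: round green-glazed coaster, 108 mm across, with a 10 mm rim, on the other side of the lamp from the dish. Origin at the centre of its underside.
- spare: Bystander: spare frosted bulb, candle-shaped (84 mm long, 32 mm thick), lying on the coaster. Origin under its thickest part.
- comb: Bystander: tortoiseshell comb, 150 by 36 by 6 mm, lying flat on the far side of the table; origin at its middle, x along its length.
- tiles: Bystander: two mahjong tiles stacked, 26 by 36 mm and 40 mm high, near the lamp outside the arm's sweep. Origin at the centre of the underside.
- cup: Bystander: small white lidded tea cup, radius 32 mm, 59 mm high, near the lamp outside the arm's sweep. Origin at the centre of the underside.
- die: Bystander: a 20 mm bone die on the far side of the table. Origin at the centre of the underside.
Not all that is in view belongs to the job. Leave any black or green look-alike of the bulb alone.

How it is judged:
On the way, in this order (a step that is already met when the one before it is completed fails the run):
1. the pearl bulb lies released in the pin dish, with the dial not yet turned back (still at click 7 or above) (horizontal distance between bulb_globe and dish below 0.055 m and z of bulb_globe in the frame of dish below 0.04 m and linear speed of bulb below 0.03 m/s and contact force between the fingers and bulb below 0.05 N and value of joint dial above 2.4 rad), for 0.2 s.
2. the dial is back at its zero stop (within 0.1 rad) (value of joint dial below 0.1 rad), for 0.2 s.
At the end, for the whole second after the job is handed in: The dial rests at the fifth click (1.745 rad, within 0.1 rad) and is still; the pearl bulb lies at rest in the dish, let go, with its globe's centre within 55 mm of the dish's axis and less than 40 mm above the dish's underside (horizontal distance between bulb_globe and dish below 0.055 m and z of bulb_globe in the frame of dish below 0.04 m and linear speed of each of bulb, dish below 0.03 m/s and contact force between the fingers and bulb below 0.05 N and value of joint dial between 1.64535 and 1.84535 rad and velocity of joint dial between -0.05 and 0.05 rad/s); the robot touches nothing.
It fails at once if the dial is turned back (below click 7) while the pearl bulb is not in the dish (value of joint dial below 2.4 rad and horizontal distance between bulb_globe and dish above 0.06 m).
It fails at once if the bulb is banged into the dish (over 25 N) (contact force between bulb and dish above 25 N).
It fails at once if the dish is shoved more than 40 mm (distance of dish from where it was at the start of the episode above 0.04 m).
It fails at once if a bystander (coaster, spare bulb, comb, tiles, cup or die) is moved more than 20 mm (distance of any of coaster, spare, comb, tiles, cup, die from where it was at the start of the episode above 0.02 m).
It fails at once if the cup or the tiles are tipped over (angle between any of cup, tiles's own z axis and vertical above 0.5 rad).
It also fails if it takes over 70 s, if anything falls off the work surface, if the arm or the gripper's body presses on something with over 40 N, if the wrist force passes 120 N, or if a joint passes its speed limit or range.

## Working session

There is one attempt and no reset: what is moved stays moved. The work goes in short steps, Python scripts to look and compute and a tool call to move; the robot and the scene stay as the last step left them, time stands still between calls to the robot, and variables do not carry over. Pictures are saved under pics/ and viewed, at most 10 in all, crops included, and the job is handed in when it is done.

Besides the shell and the picture viewer there is one more tool, called after "Emit:" as name(argument=value, ...), one argument or row to a line, values as JSON. move_arm: Moves the arm, as the interface text tells. Its arguments: {"type":"object","properties":{"targets":{"type":"array"},"newtons":{"type":"number"}},"required":["targets"]}

```bash
mkdir -p pics; cat > h.py <<'E'
import numpy as np, cv2
from cell import sense,get_image,calibration,close_job
from scipy.spatial.transform import Rotation as R
def T_tool(s):
    q=s["tcp_rot"]; T=np.eye(4); T[:3,:3]=R.from_quat([q[1],q[2],q[3],q[0]]).as_matrix(); T[:3,3]=s["eef_pos"]; return T
def grab(n):
    s=sense(); c=calibration(n); im,d=get_image(n)
    E=T_tool(s)@np.array(c["tool_from_camera"]) if n=="wrist" else np.array(c["extrinsics"])
    return im,d,np.array(c["mtx"]),E
def cloud(d,K,E):
    v,u=np.mgrid[:d.shape[0],:d.shape[1]]
    P=np.stack([(u-K[0,2])/K[0,0]*d,(v-K[1,2])/K[1,1]*d,d],-1)
    W=P@E[:3,:3].T+E[:3,3]; W[d==0]=np.nan; return W
def proj(p,K,E):
    q=E[:3,:3].T@(np.asarray(p)-E[:3,3]); q=K@q; return q[:2]/q[2]
def totool(p,s=None):  # world point -> mm in tool axes
    T=T_tool(s or sense()); return (T[:3,:3].T@(np.asarray(p)-T[:3,3])*1000).round(1)
E
python3 - <<'E'
from h import *
s=sense(); print(s["time_s"],s["eef_pos"],T_tool(s)[:3,:3].round(3).tolist(),s["grip_width"])
for n in("top","side"):
    im,d,K,E=grab(n); np.savez(f"{n}.npz",im=im,d=d,K=K,E=E); cv2.imwrite(f"pics/{n}0.png",im); print(E.round(2).tolist())
E
```

```text
0.0 [0.15675122 0.63018769 0.24125774] [[-0.97, 0.241, -0.0], [0.241, 0.97, -0.002], [-0.0, -0.002, -1.0]] 0.08502194417390484
[[0.01, -0.99, 0.14, 0.42], [-1.0, -0.01, -0.0, -0.01], [0.0, -0.14, -0.99, 1.45], [0.0, 0.0, 0.0, 1.0]]
[[-0.9, -0.33, 0.27, 0.31], [-0.43, 0.69, -0.58, 0.7], [0.0, -0.64, -0.77, 1.0], [0.0, 0.0, 0.0, 1.0]]
```

View pics/top0.png

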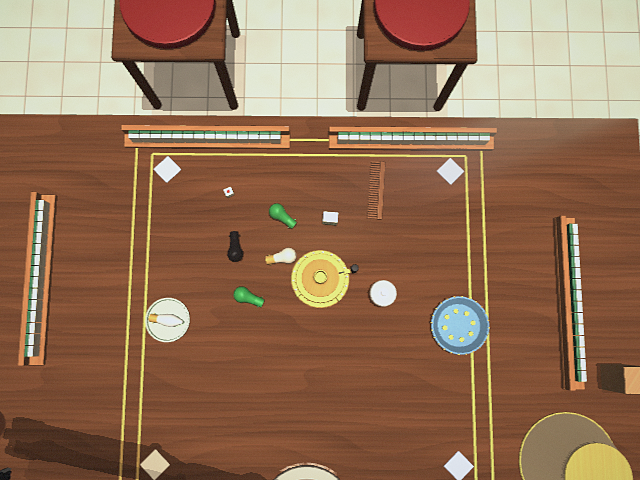

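View pics/side0.png

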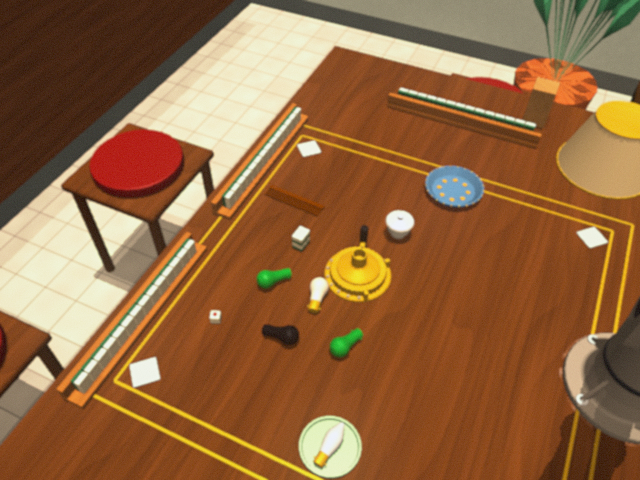

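Candidates in the top view: the pearl bulb (286,256) with its brass cap at (268,260), the green ones (282,215) and (248,297), the black one (235,246), and the frosted spare on the coaster (168,320). I choose the white one beside the lamp. The lamp is at (320,278), the tab (354,268), the cup (383,293) and the dish (460,325).

```bash
python3 - <<'E'
from h import *
z=np.load("top.npz"); im,d,K,E=[z[k] for k in("im","d","K","E")]
W=cloud(d,K,E); hsv=cv2.cvtColor(im,cv2.COLOR_BGR2HSV).astype(int)
def rep(n,m):
    p=W[m]; p=p[~np.isnan(p[:,0])]; print(n,len(p),"mean",p.mean(0).round(4),"mid",((p.min(0)+p.max(0))/2).round(4),"size",np.ptp(p,0).round(3))
def box(u0,v0,u1,v1):
    m=np.zeros(d.shape,bool); m[v0:v1,u0:u1]=1; return m
up=W[...,2]>0.008
rep("bulb",box(262,244,297,268)&up&(W[...,0]<9)&~((hsv[...,1]>60)&(np.mgrid[:480,:640][1]>290)))
white=(hsv[...,1]<60)&(hsv[...,2]>150); gold=(hsv[...,1]>90)&(hsv[...,2]>120)
rep("globe",box(272,244,297,268)&up&white); rep("cap",box(260,250,275,268)&up&gold)
rep("lamp",box(288,247,352,310)&(W[...,2]>0.015)&(hsv[...,2]>100)&gold)
rep("socket",box(288,247,352,310)&(W[...,2]>0.06))
rep("tab",box(345,260,362,276)&(W[...,2]>0.05)); rep("tabk",box(340,260,362,276)&(hsv[...,2]<70)&(W[...,2]>0.03))
rep("dish",box(425,290,495,360)&(W[...,2]>0.014)); rep("cup",box(365,276,400,310)&(W[...,2]>0.03))
rep("tiles",box(318,205,345,228)&(W[...,2]>0.03)); rep("g1",box(265,200,300,230)&up);rep("blk",box(222,228,248,265)&up); rep("g2",box(230,284,268,310)&up)
c=im[190:330,215:405]; cv2.imwrite("pics/crop.png",cv2.resize(c,None,fx=4,fy=4,interpolation=cv2.INTER_CUBIC))
E
```

```text
bulb 329 mean [0.6029 0.0642 0.0294] mid [0.6068 0.0691 0.0289] size [0.041 0.073 0.041]
globe 224 mean [0.605  0.0551 0.0332] mid [0.6069 0.0585 0.0335] size [0.035 0.052 0.032]
cap 69 mean [0.598  0.0932 0.0206] mid [0.6003 0.0936 0.0199] size [0.028 0.024 0.023]
lamp 1945 mean [ 0.5511 -0.0314  0.0325] mid [ 0.5584 -0.033   0.0484] size [0.134 0.143 0.067]
socket 61 mean [ 0.5524 -0.0308  0.0719] mid [ 0.5521 -0.0311  0.0719] size [0.029 0.031 0.02 ]
tab 48 mean [ 0.5737 -0.1128  0.0606] mid [ 0.5741 -0.1126  0.0591] size [0.017 0.017 0.014]
tabk 15 mean [ 0.57   -0.1098  0.0516] mid [ 0.574  -0.1111  0.049 ] size [0.017 0.013 0.033]
dish 789 mean [ 0.4411 -0.375   0.0197] mid [ 0.4405 -0.3711  0.0223] size [0.139 0.141 0.016]
cup 543 mean [ 0.5153 -0.1815  0.0483] mid [ 0.515  -0.1822  0.0515] size [0.063 0.063 0.028]
tiles 162 mean [ 0.7003 -0.0554  0.0409] mid [ 0.7012 -0.0556  0.0391] size [0.03  0.037 0.018]
g1 347 mean [0.7069 0.0648 0.0289] mid [0.7088 0.0633 0.0266] size [0.064 0.078 0.037]
blk 356 mean [0.6254 0.178  0.0291] mid [0.6315 0.1789 0.0277] size [0.09  0.059 0.039]
g2 371 mean [0.5057 0.1446 0.0291] mid [0.5101 0.1443 0.0278] size [0.054 0.091 0.039]
```

View pics/crop.png

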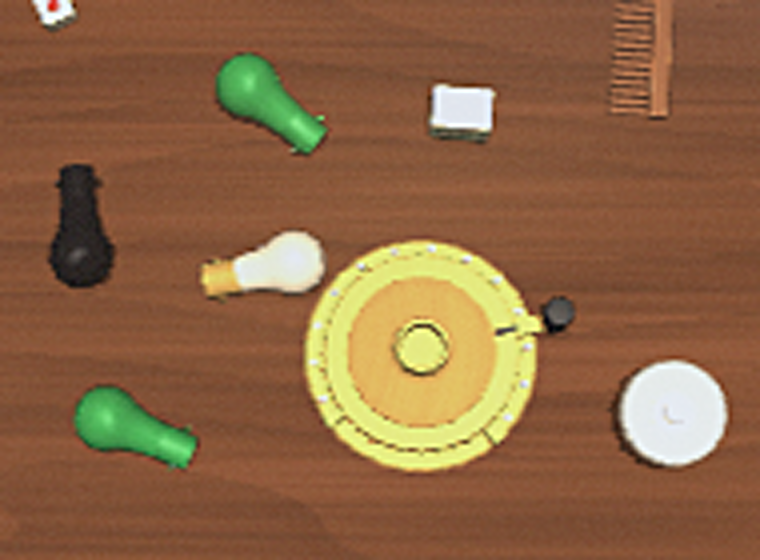

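```bash
python3 - <<'E'
from h import *
z=np.load("top.npz"); im,d,K,E=[z[k] for k in("im","d","K","E")]
def ray(u,v,h):
    r=E[:3,:3]@np.linalg.inv(K)@[u,v,1]; return E[:3,3]+r*(h-E[2,3])/r[2]
g=ray(289,255.5,.02);c=ray(267,259.7,.018); print(g,c,np.degrees(np.arctan2(*(c-g)[1::-1])))
print("shift tool mm to 0.2 above globe",totool([g[0],g[1],.2]))
E
```

```text
[0.60701733 0.04549793 0.02      ] [0.59652702 0.09951196 0.018     ] 100.99084274336381
shift tool mm to 0.2 above globe [-578.1 -458.8   42.2]
```

Emit:
move_arm(
  targets=[
    {"delta_rot":[0,0,6],"linear":[-29,-23,0],"grip":0},
    {"delta_rot":[0,0,12],"linear":[-58,-46,0],"grip":0},
    {"delta_rot":[0,0,18],"linear":[-87,-69,0],"grip":0},
    {"delta_rot":[0,0,24],"linear":[-116,-92,0],"grip":0},
    {"delta_rot":[0,0,30],"linear":[-145,-115,0],"grip":0},
    {"delta_rot":[0,0,36],"linear":[-174,-138,0],"grip":0},
    {"delta_rot":[0,0,42],"linear":[-203,-161,0],"grip":0},
    {"delta_rot":[0,0,48],"linear":[-232,-184,0],"grip":0},
    {"delta_rot":[0,0,54],"linear":[-261,-207,0],"grip":0},
    {"delta_rot":[0,0,60],"linear":[-290,-230,0],"grip":0},
    {"delta_rot":[0,0,65],"linear":[-319,-253,0],"grip":0},
    {"delta_rot":[0,0,65],"linear":[-348,-276,0],"grip":0},
  ],
)

```text
time_s: 1.1
eef_pos: [0.4285, 0.2773, 0.2422]
tcp_rot: [-0.0, 0.637, 0.771, -0.0]
force: [0.1, 0.9, 1.0]
grip_width: 0.0851
grasp_force: 0.0
```

```bash
python3 - <<'E'
from h import *
s=sense(); print(s["time_s"],s["eef_pos"],T_tool(s)[:3,:3].round(3).tolist(),s["joint_positions"].__repr__()); print(totool([.607,.0455,.2]))
E
```

```text
1.1 [0.4284946  0.27727127 0.24215147] [[-0.189, 0.982, -0.0], [0.982, 0.189, 0.0], [0.0, -0.0, -1.0]] array([-1.04991452,  0.15868255,  0.4402303 ,  1.87424238, -0.07499459,
        1.12489817, -0.392192  ])
[-261.3  131.5   42.1]
```

Emit:
move_arm(
  targets=[
    {"delta_rot":[0,0,0],"linear":[-33,16,5],"grip":0.2},
    {"delta_rot":[0,0,0],"linear":[-66,33,10],"grip":0.2},
    {"delta_rot":[0,0,0],"linear":[-98,49,15],"grip":0.2},
    {"delta_rot":[0,0,0],"linear":[-131,66,20],"grip":0.2},
    {"delta_rot":[0,0,0],"linear":[-163,82,25],"grip":0.2},
    {"delta_rot":[0,0,0],"linear":[-196,99,30],"grip":0.2},
    {"delta_rot":[0,0,0],"linear":[-229,115,35],"grip":0.2},
    {"delta_rot":[0,0,0],"linear":[-261,131,42],"grip":0.3},
    {"delta_rot":[0,0,0],"linear":[-261,131,42],"grip":0.3},
    {"delta_rot":[0,0,0],"linear":[-261,131,42],"grip":0.3},
  ],
)

```text
time_s: 1.93
eef_pos: [0.6066, 0.0449, 0.1993]
tcp_rot: [-0.0, 0.638, 0.77, -0.001]
force: [-0.1, 0.9, -0.6]
grip_width: 0.0595
grasp_force: 0.0
```

```bash
cat >> h.py <<'E'
E
python3 - <<'E'
from h import *
s=sense(); im,d,K,E=grab("wrist"); np.savez("w1.npz",im=im,d=d,K=K,E=E); cv2.imwrite("pics/w1.png",im)
print(s["eef_pos"],s["grip_width"],proj([.607,.0455,.02],K,E),proj([.552,-.031,.072],K,E))
E
```

```text
[0.60661529 0.04490913 0.19933659] 0.05948737658070287 [317.58542866 206.19823146] [218.05912825 317.35558992]
```

View pics/w1.png

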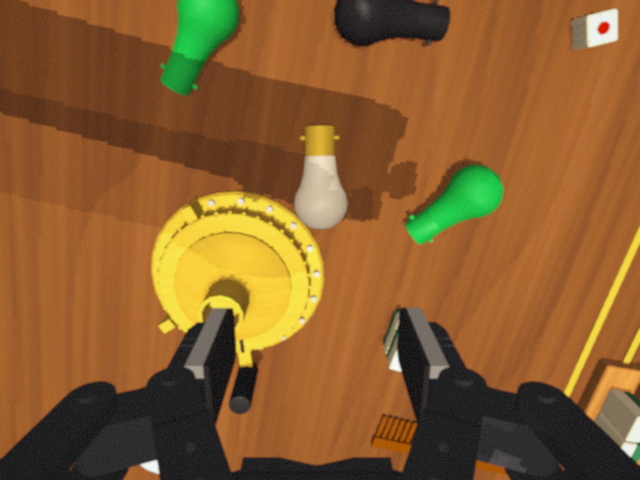

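The pearl bulb is at (321,202) with its cap at (320,130), its axis along the tool's x. The lamp is to the lower left, with studs from (212,203) round to (303,317) and the stop block of click 0 at (196,208). The choice is confirmed.

```bash
python3 - <<'E'
from h import *
from scipy.optimize import least_squares
z=np.load("w1.npz"); im,d,K,E=[z[k] for k in("im","d","K","E")]
W=cloud(d,K,E)
P=W[178:232,292:350].reshape(-1,3); P=P[(P[:,2]>.022)]
f=least_squares(lambda x:np.linalg.norm(P-x,axis=1)-.02,[.607,.0455,.02],loss="soft_l1",f_scale=.001).x; print("globe",f)
c=W[128:150,308:334].reshape(-1,3); c=c[c[:,2]>.012]; print("cap mid",c.mean(0),c[:,2].max(), np.degrees(np.arctan2(*(c.mean(0)-f)[1::-1])))
def ray(u,v,h):
    r=E[:3,:3]@np.linalg.inv(K)@[u,v,1]; return E[:3,3]+r*(h-E[2,3])/r[2]
pts=np.array([ray(u,v,.009)[:2] for u,v in[(212,203),(240,201),(269,209),(293,226),(310,248),(317,273),(315,299),(302,320)]])
L=least_squares(lambda x:np.linalg.norm(pts-x,axis=1)-.066,[.552,-.031]).x; print("axis",L)
q=pts-L; print("stud ang",np.degrees(np.arctan2(q[:,1],q[:,0])).round(1))
t=np.array([.574,-.1128])-L; print("tab ang",np.degrees(np.arctan2(t[1],t[0])),np.hypot(*t))
print(totool(f))
E
```

```text
globe [0.60867766 0.048986   0.01949957]
cap mid [0.59971487 0.09498873 0.02116807] 0.02490822904956158 101.02491270476953
axis [ 0.55387498 -0.03035117]
stud ang [114.4  95.4  75.2  54.9  34.9  15.2  -5.4 -25.3]
tab ang -76.28283821929486 0.0848694673189046
[  1.    3.1 180. ]
```

```bash
python3 - <<'E'
from h import *
z=np.load("w1.npz"); im,d,K,E=[z[k] for k in("im","d","K","E")]
W=cloud(d,K,E); L=np.array([.5535,-.0305])
def ray(u,v,h):
    r=E[:3,:3]@np.linalg.inv(K)@[u,v,1]; return E[:3,3]+r*(h-E[2,3])/r[2]
for n,u,v,h in[("tabtop",240,405,.06),("block0",196,208,.022),("block12",167,326,.022),("arm root",243,345,.022)]:
    p=ray(u,v,h)[:2]; q=p-L; print(n,p.round(4),np.degrees(np.arctan2(q[1],q[0])).round(1),np.hypot(*q).round(4),W[v,u].round(3))
z=np.load("top.npz"); K,E=z["K"],z["E"]
for a in range(0,13):
    t=np.radians(115-20*a); print(a,proj([L[0]+.085*np.cos(t),L[1]+.085*np.sin(t),.06],K,E).round(1))
E
```

```text
tabtop [ 0.5755 -0.1116] -74.8 0.084 [ 0.575 -0.112  0.06 ]
block0 [0.5178 0.0277] 121.5 0.0683 [0.517 0.027 0.018]
block12 [ 0.5039 -0.0772] -136.8 0.0681 [ 0.505 -0.074  0.027]
arm root [ 0.5678 -0.0835] -74.8 0.0549 [ 0.568 -0.081  0.026]
0 [287.6 290.8]
1 [284.5 278.8]
2 [285.7 266.5]
3 [291.1 255.4]
4 [299.9 246.8]
5 [311.1 241.7]
6 [323.4 240.7]
7 [335.3 243.9]
8 [345.4 251. ]
9 [352.5 261.1]
10 [355.7 273. ]
11 [354.7 285.3]
12 [349.5 296.6]
```

Emit:
move_arm(
  targets=[
    {"delta_rot":[0,0,0],"linear":[3,2,35],"grip":0.36},
    {"delta_rot":[0,0,0],"linear":[3,2,70],"grip":0.36},
    {"delta_rot":[0,0,0],"linear":[3,2,105],"grip":0.36},
    {"delta_rot":[0,0,0],"linear":[3,2,135],"grip":0.36},
    {"delta_rot":[0,0,0],"linear":[3,2,155],"grip":0.36},
    {"delta_rot":[0,0,0],"linear":[3,2,170],"grip":0.36},
    {"delta_rot":[0,0,0],"linear":[3,2,181],"grip":0.36},
    {"delta_rot":[0,0,0],"linear":[3,2,181],"grip":0.36},
  ],
)

```text
time_s: 2.65
eef_pos: [0.6057, 0.0533, 0.0172]
tcp_rot: [-0.002, 0.635, 0.773, -0.001]
force: [0.2, 0.6, -0.5]
grip_width: 0.0547
grasp_force: 0.0
```

Emit:
move_arm(
  targets=[
    {"delta_rot":[0,0,0],"linear":[0,0,0],"grip":0.45},
    {"delta_rot":[0,0,0],"linear":[0,0,0],"grip":0.5},
    {"delta_rot":[0,0,0],"linear":[0,0,0],"grip":0.55},
    {"delta_rot":[0,0,0],"linear":[0,0,0],"grip":0.6},
    {"delta_rot":[0,0,0],"linear":[0,0,0],"grip":0.7},
    {"delta_rot":[0,0,0],"linear":[0,0,0],"grip":0.7},
    {"delta_rot":[0,0,0],"linear":[0,0,0],"grip":0.7},
  ],
  newtons=20,
)

```text
time_s: 3.23
eef_pos: [0.6089, 0.0516, 0.0206]
tcp_rot: [0.0, 0.636, 0.772, 0.001]
force: [-0.5, 1.5, 5.7]
grip_width: 0.0388
grasp_force: 20.2
```

Emit:
move_arm(
  targets=[
    {"delta_rot":[0,0,0],"linear":[0,0,-20],"grip":0.7},
    {"delta_rot":[0,0,0],"linear":[0,0,-50],"grip":0.7},
    {"delta_rot":[0,0,0],"linear":[0,0,-85],"grip":0.7},
    {"delta_rot":[0,0,0],"linear":[0,0,-120],"grip":0.7},
    {"delta_rot":[0,0,0],"linear":[-20,-13,-130],"grip":0.7},
    {"delta_rot":[0,0,0],"linear":[-50,-31,-130],"grip":0.7},
    {"delta_rot":[0,0,0],"linear":[-82,-51,-130],"grip":0.7},
    {"delta_rot":[0,0,0],"linear":[-114,-71,-130],"grip":0.7},
    {"delta_rot":[0,0,0],"linear":[-146,-91,-130],"grip":0.7},
    {"delta_rot":[0,0,0],"linear":[-178,-111,-130],"grip":0.7},
    {"delta_rot":[0,0,0],"linear":[-210,-131,-130],"grip":0.7},
    {"delta_rot":[0,0,0],"linear":[-242,-151,-130],"grip":0.7},
  ],
)

```text
time_s: 4.23
eef_pos: [0.5049, -0.2169, 0.1493]
tcp_rot: [0.0, 0.636, 0.772, 0.0]
force: [0.9, 0.3, 0.2]
grip_width: 0.0383
grasp_force: 20.5
```

Emit:
move_arm(
  targets=[
    {"delta_rot":[0,0,0],"linear":[-32,-20,0],"grip":0.7},
    {"delta_rot":[0,0,0],"linear":[-64,-40,0],"grip":0.7},
    {"delta_rot":[0,0,0],"linear":[-96,-60,0],"grip":0.7},
    {"delta_rot":[0,0,0],"linear":[-125,-79,0],"grip":0.7},
    {"delta_rot":[0,0,0],"linear":[-145,-91,0],"grip":0.7},
    {"delta_rot":[0,0,0],"linear":[-151,-95,0],"grip":0.7},
    {"delta_rot":[0,0,0],"linear":[-151,-95,0],"grip":0.7},
  ],
)

```text
time_s: 4.82
eef_pos: [0.4396, -0.3842, 0.1494]
tcp_rot: [0.0, 0.638, 0.77, -0.001]
force: [-0.4, -0.6, -0.7]
grip_width: 0.0383
grasp_force: 20.5
```

```bash
python3 - <<'E'
from h import *
s=sense(); im,d,K,E=grab("wrist"); np.savez("w2.npz",im=im,d=d,K=K,E=E); cv2.imwrite("pics/w2.png",im)
print(s["eef_pos"],s["grip_width"],s["grasp_force"])
W=cloud(d,K,E); m=(W[...,2]>.012)&(W[...,2]<.03)&(im[...,0]>im[...,2].astype(int)+20)
p=W[m]; p=p[np.hypot(p[:,0]-.44,p[:,1]+.373)<.085]
print(len(p),p.min(0),p.max(0)); 
print("circle", cv2.minEnclosingCircle(p[:,:2].astype(np.float32)))
E
```

```text
[ 0.43964706 -0.38422515  0.1493822 ] 0.03832473720437004 20.46842336654663
10628 [ 0.37167526 -0.43568637  0.01200174] [ 0.51105429 -0.29950409  0.02248578]
circle ((0.44164079427719116, -0.3695516586303711), 0.07036095857620239)
```

View pics/w2.png

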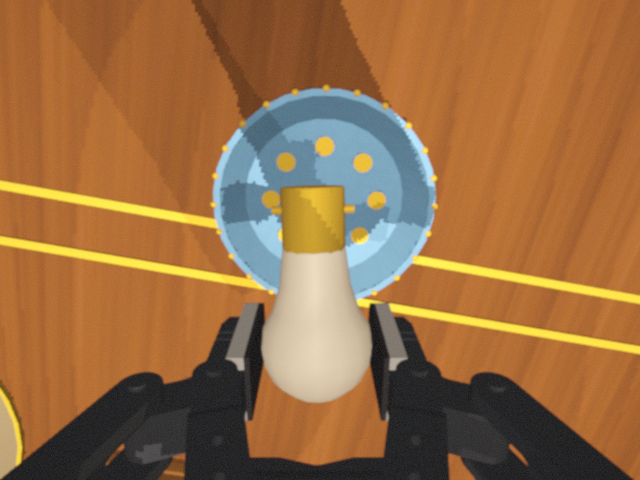

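Emit:
move_arm(
  targets=[
    {"delta_rot":[0,0,0],"linear":[4,5,25],"grip":0.7},
    {"delta_rot":[0,0,0],"linear":[4,5,55],"grip":0.7},
    {"delta_rot":[0,0,0],"linear":[4,5,80],"grip":0.7},
    {"delta_rot":[0,0,0],"linear":[4,5,98],"grip":0.7},
    {"delta_rot":[0,0,0],"linear":[4,5,108],"grip":0.7},
    {"delta_rot":[0,0,0],"linear":[4,5,114],"grip":0.7},
    {"delta_rot":[0,0,0],"linear":[4,5,118],"grip":0.7},
    {"delta_rot":[0,0,0],"linear":[4,5,118],"grip":0.7},
  ],
)

```text
time_s: 5.53
eef_pos: [0.4465, -0.3761, 0.0313]
tcp_rot: [0.0, 0.635, 0.772, 0.0]
force: [0.2, -0.2, -0.0]
grip_width: 0.0384
grasp_force: 20.5
```

Emit:
move_arm(
  targets=[
    {"delta_rot":[0,0,0],"linear":[0,0,1],"grip":0.7},
    {"delta_rot":[0,0,0],"linear":[0,0,2],"grip":0.7},
    {"delta_rot":[0,0,0],"linear":[0,0,3],"grip":0.7},
    {"delta_rot":[0,0,0],"linear":[0,0,3],"grip":0.7},
  ],
)

```text
time_s: 5.87
eef_pos: [0.4461, -0.3769, 0.0287]
tcp_rot: [0.0, 0.636, 0.772, 0.0]
force: [0.0, -0.3, -0.3]
grip_width: 0.0385
grasp_force: 20.5
```

Emit:
move_arm(
  targets=[
    {"delta_rot":[0,0,0],"linear":[0,0,1],"grip":0.7},
    {"delta_rot":[0,0,0],"linear":[0,0,2],"grip":0.7},
    {"delta_rot":[0,0,0],"linear":[0,0,2],"grip":0.7},
  ],
)

```text
time_s: 6.12
eef_pos: [0.4458, -0.3767, 0.0262]
tcp_rot: [-0.0, 0.636, 0.772, 0.0]
force: [0.0, -0.1, -0.7]
grip_width: 0.0386
grasp_force: 20.5
```

Emit:
move_arm(
  targets=[
    {"delta_rot":[0,0,0],"linear":[0,0,0],"grip":0.52},
    {"delta_rot":[0,0,0],"linear":[0,0,0],"grip":0.48},
    {"delta_rot":[0,0,0],"linear":[0,0,0],"grip":0.44},
    {"delta_rot":[0,0,0],"linear":[0,0,0],"grip":0.38},
    {"delta_rot":[0,0,0],"linear":[0,0,0],"grip":0.38},
    {"delta_rot":[0,0,0],"linear":[0,0,0],"grip":0.38},
    {"delta_rot":[0,0,0],"linear":[0,0,-10],"grip":0.38},
    {"delta_rot":[0,0,0],"linear":[0,0,-30],"grip":0.38},
    {"delta_rot":[0,0,0],"linear":[0,0,-65],"grip":0.38},
    {"delta_rot":[0,0,0],"linear":[0,0,-100],"grip":0.38},
    {"delta_rot":[0,0,0],"linear":[0,0,-130],"grip":0.38},
    {"delta_rot":[0,0,0],"linear":[0,0,-130],"grip":0.38},
  ],
)

```text
time_s: 7.12
eef_pos: [0.4486, -0.3802, 0.1634]
tcp_rot: [0.006, 0.636, 0.772, 0.001]
force: [0.4, -0.7, 0.6]
grip_width: 0.0528
grasp_force: 0.0
```

```bash
python3 - <<'E'
from h import *
from scipy.optimize import least_squares
s=sense(); im,d,K,E=grab("wrist"); W=cloud(d,K,E); print(s["eef_pos"],s["grip_width"],T_tool(s)[:3,:3].round(3).tolist(),s["joint_positions"])
hsv=cv2.cvtColor(im,cv2.COLOR_BGR2HSV)
m=(W[...,2]>.028)&(W[...,2]<.06)&(hsv[...,1]<90)&(np.hypot(W[...,0]-.444,W[...,1]+.38)<.06)
P=W[m]; print(len(P),P.min(0),P.max(0))
f=least_squares(lambda x:np.linalg.norm(P-x,axis=1)-.02,[.444,-.38,.025],loss="soft_l1",f_scale=.001).x; print("globe",f)
cv2.imwrite("pics/w3.png",im)
L=np.array([.5535,-.0305]); t=np.array([.5745,-.112]); print("tab",totool([*t,.2]))
E
```

```text
[ 0.44864277 -0.38019104  0.16340556] 0.052843296163020886 [[-0.191, 0.982, 0.01], [0.982, 0.191, -0.007], [-0.009, 0.009, -1.0]] [ 0.12190119  0.4251399   0.65993659  1.80040418 -0.306087    1.00676762
  1.09333414]
3444 [ 0.42715214 -0.39737637  0.02801097] [ 0.4649361  -0.34379391  0.04603576]
globe [ 0.44575178 -0.37720538  0.02438921]
tab [237.4 175.7 -39.6]
```

View pics/w3.png

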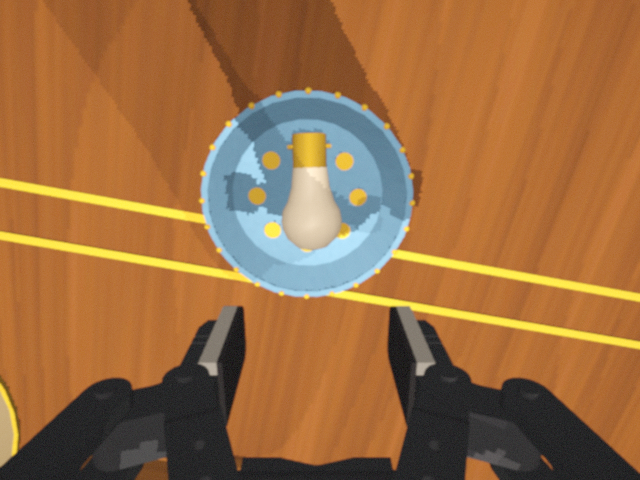

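The bulb lies in the dish, globe at (312,220) and cap at (310,140), released. Now to the tab.

Emit:
move_arm(
  targets=[
    {"delta_rot":[0,0,7],"linear":[20,15,-20],"grip":0.5},
    {"delta_rot":[0,0,14],"linear":[40,30,-40],"grip":0.5},
    {"delta_rot":[0,0,21],"linear":[60,45,-40],"grip":0.5},
    {"delta_rot":[0,0,28],"linear":[80,60,-40],"grip":0.5},
    {"delta_rot":[0,0,35],"linear":[100,75,-40],"grip":0.5},
    {"delta_rot":[0,0,42],"linear":[120,90,-40],"grip":0.5},
    {"delta_rot":[0,0,49],"linear":[140,104,-40],"grip":0.5},
    {"delta_rot":[0,0,56],"linear":[160,118,-40],"grip":0.5},
    {"delta_rot":[0,0,63],"linear":[180,133,-40],"grip":0.5},
    {"delta_rot":[0,0,70],"linear":[200,148,-40],"grip":0.5},
    {"delta_rot":[0,0,77],"linear":[220,163,-40],"grip":0.5},
    {"delta_rot":[0,0,84],"linear":[237,176,-40],"grip":0.5},
  ],
)

```text
time_s: 8.17
eef_pos: [0.5732, -0.1081, 0.1954]
tcp_rot: [-0.001, 0.989, 0.146, -0.001]
force: [-0.3, -1.0, 0.0]
grip_width: 0.0427
grasp_force: 0.0
```

Emit:
move_arm(
  targets=[
    {"delta_rot":[0,0,7],"linear":[0,0,0],"grip":0.5},
    {"delta_rot":[0,0,14],"linear":[0,0,0],"grip":0.5},
    {"delta_rot":[0,0,21],"linear":[0,0,0],"grip":0.5},
    {"delta_rot":[0,0,28],"linear":[0,0,0],"grip":0.5},
    {"delta_rot":[0,0,35],"linear":[0,0,0],"grip":0.5},
    {"delta_rot":[0,0,42],"linear":[0,0,0],"grip":0.5},
    {"delta_rot":[0,0,49],"linear":[0,0,0],"grip":0.5},
    {"delta_rot":[0,0,56],"linear":[0,0,0],"grip":0.5},
    {"delta_rot":[0,0,63],"linear":[0,0,0],"grip":0.5},
    {"delta_rot":[0,0,70],"linear":[0,0,0],"grip":0.5},
    {"delta_rot":[0,0,77],"linear":[0,0,0],"grip":0.5},
    {"delta_rot":[0,0,77],"linear":[0,0,0],"grip":0.5},
  ],
)

```text
time_s: 9.17
eef_pos: [0.5726, -0.1101, 0.1951]
tcp_rot: [0.001, 0.866, -0.501, -0.001]
force: [-1.2, -0.0, 0.6]
grip_width: 0.0429
grasp_force: 0.0
```

```bash
python3 - <<'E'
from h import *
s=sense(); im,d,K,E=grab("wrist"); W=cloud(d,K,E); T=T_tool(s);print(s["eef_pos"],s["grip_width"],np.degrees(np.arctan2(T[1,1],T[0,1])),s["joint_positions"])
m=(W[...,2]>.054)&(W[...,2]<.068)&(np.hypot(W[...,0]-.5745,W[...,1]+.112)<.02)
P=W[m]; print(len(P)); c=(P.max(0)+P.min(0))/2;print(c,P.mean(0),np.ptp(P,0)); print(totool(c))
m=(W[...,2]>.068)&(W[...,2]<.08)&(np.hypot(W[...,0]-.5535,W[...,1]+.031)<.03); P=W[m]; print("socket",len(P),(P.max(0)+P.min(0))/2 if len(P) else 0)
E
```

```text
[ 0.57257379 -0.11009128  0.19507999] 0.04289756521575914 -150.0922390963165 [-0.74822973  0.70004952  1.30469803  1.77563485 -0.71367817  1.24481083
 -1.8674197 ]
573
[ 0.57519902 -0.11262491  0.05805024] [ 0.57560998 -0.11311132  0.05937118] [0.017242   0.01732926 0.00756578]
[  3.4  -1.3 137.2]
socket 666 [ 0.55364427 -0.03040629  0.07073061]
```

Emit:
move_arm(
  targets=[
    {"delta_rot":[0,0,0],"linear":[3,-1,35],"grip":0.5},
    {"delta_rot":[0,0,0],"linear":[3,-1,70],"grip":0.5},
    {"delta_rot":[0,0,0],"linear":[3,-1,100],"grip":0.5},
    {"delta_rot":[0,0,0],"linear":[3,-1,125],"grip":0.5},
    {"delta_rot":[0,0,0],"linear":[3,-1,145],"grip":0.5},
    {"delta_rot":[0,0,0],"linear":[3,-1,156],"grip":0.5},
    {"delta_rot":[0,0,0],"linear":[3,-1,156],"grip":0.62},
    {"delta_rot":[0,0,0],"linear":[3,-1,156],"grip":0.74},
    {"delta_rot":[0,0,0],"linear":[3,-1,156],"grip":0.85},
    {"delta_rot":[0,0,0],"linear":[3,-1,156],"grip":0.9},
    {"delta_rot":[0,0,0],"linear":[3,-1,156],"grip":0.9},
    {"delta_rot":[0,0,0],"linear":[3,-1,156],"grip":0.9},
  ],
  newtons=20,
)

```text
time_s: 10.22
eef_pos: [0.5762, -0.1129, 0.0413]
tcp_rot: [-0.0, 0.866, -0.5, 0.001]
force: [-0.1, -1.7, 1.0]
grip_width: 0.0173
grasp_force: 21.9
```

```bash
cat > arc.py <<'E'
import sys
from h import *
# rows: post angle a0->a1 (deg) with tool turn, printed in tool axes at the start
L=np.array([.5537,-.0304]); r=.085
def rows(n,step,turn,a0=None,L=L):
    s=sense(); T=T_tool(s); p=np.array(s["eef_pos"]); q=p[:2]-L
    a=np.degrees(np.arctan2(q[1],q[0])); print("now",a.round(2),np.hypot(*q).round(4),"grip",s["grip_width"],s["grasp_force"],"F",np.round(s["force"],1),"t",s["time_s"],"yaw",np.degrees(np.arctan2(T[1,1],T[0,1])).round(1),"q",np.round(s["joint_positions"],2))
    if a0 is None:a0=a
    for i in range(1,n+1):
        b=np.radians(a0+step*i); w=[*(L+r*np.array([np.cos(b),np.sin(b)])),p[2]]
        print(i,round(a0+step*i,1),totool(w,s)[:2].round().astype(int).tolist(),round(-turn*i,1))
if __name__=="__main__": rows(int(sys.argv[1]),float(sys.argv[2]),float(sys.argv[3]))
E
python3 arc.py 12 5 4.4
```

```text
now -74.77 0.0855 grip 0.01730771402617917 21.857374012470245 F [-0.1 -1.7  1. ] t 10.2167 yaw -149.9 q [-0.62  0.85  1.09  1.89 -0.91  1.01 -1.74]
1 -69.8 [1, -7] -4.4
2 -64.8 [2, -15] -8.8
3 -59.8 [2, -22] -13.2
4 -54.8 [2, -30] -17.6
5 -49.8 [1, -37] -22.0
6 -44.8 [-1, -44] -26.4
7 -39.8 [-3, -51] -30.8
8 -34.8 [-6, -58] -35.2
9 -29.8 [-9, -65] -39.6
10 -24.8 [-13, -71] -44.0
11 -19.8 [-18, -77] -48.4
12 -14.8 [-23, -82] -52.8
```

Emit:
move_arm(
  targets=[
    {"delta_rot":[0,0,-4.4],"linear":[1,-7,0],"grip":0.9},
    {"delta_rot":[0,0,-8.8],"linear":[2,-15,0],"grip":0.9},
    {"delta_rot":[0,0,-13.2],"linear":[2,-22,0],"grip":0.9},
    {"delta_rot":[0,0,-17.6],"linear":[2,-30,0],"grip":0.9},
    {"delta_rot":[0,0,-22],"linear":[1,-37,0],"grip":0.9},
    {"delta_rot":[0,0,-26.4],"linear":[-1,-44,0],"grip":0.9},
    {"delta_rot":[0,0,-30.8],"linear":[-3,-51,0],"grip":0.9},
    {"delta_rot":[0,0,-35.2],"linear":[-6,-58,0],"grip":0.9},
    {"delta_rot":[0,0,-39.6],"linear":[-9,-65,0],"grip":0.9},
    {"delta_rot":[0,0,-44],"linear":[-13,-71,0],"grip":0.9},
    {"delta_rot":[0,0,-48.4],"linear":[-18,-77,0],"grip":0.9},
    {"delta_rot":[0,0,-52.8],"linear":[-23,-82,0],"grip":0.9},
  ],
)

```text
time_s: 11.22
eef_pos: [0.6366, -0.055, 0.0414]
tcp_rot: [0.003, 0.998, -0.061, 0.002]
force: [3.1, -6.2, -4.5]
grip_width: 0.0168
grasp_force: 21.7
```

```bash
python3 arc.py 12 5.5 5
```

```text
now -16.5 0.0865 grip 0.016767659447097547 21.675012409687042 F [ 3.1 -6.2 -4.5] t 11.2167 yaw -97.0 q [-0.58  0.79  0.88  1.76 -0.73  0.95 -1.09]
1 -11.0 [0, -8] -5.0
2 -5.5 [0, -16] -10.0
3 -0.0 [-1, -25] -15.0
4 5.5 [-2, -33] -20.0
5 11.0 [-4, -40] -25.0
6 16.5 [-7, -48] -30.0
7 22.0 [-11, -56] -35.0
8 27.5 [-15, -62] -40.0
9 33.0 [-20, -69] -45.0
10 38.5 [-26, -75] -50.0
11 44.0 [-32, -80] -55.0
12 49.5 [-38, -85] -60.0
```

Works well; continue.

Emit:
move_arm(
  targets=[
    {"delta_rot":[0,0,-5],"linear":[0,-8,0],"grip":0.9},
    {"delta_rot":[0,0,-10],"linear":[0,-16,0],"grip":0.9},
    {"delta_rot":[0,0,-15],"linear":[-1,-25,0],"grip":0.9},
    {"delta_rot":[0,0,-20],"linear":[-2,-33,0],"grip":0.9},
    {"delta_rot":[0,0,-25],"linear":[-4,-40,0],"grip":0.9},
    {"delta_rot":[0,0,-30],"linear":[-7,-48,0],"grip":0.9},
    {"delta_rot":[0,0,-35],"linear":[-11,-56,0],"grip":0.9},
    {"delta_rot":[0,0,-40],"linear":[-15,-62,0],"grip":0.9},
    {"delta_rot":[0,0,-45],"linear":[-20,-69,0],"grip":0.9},
    {"delta_rot":[0,0,-50],"linear":[-26,-75,0],"grip":0.9},
    {"delta_rot":[0,0,-55],"linear":[-32,-80,0],"grip":0.9},
    {"delta_rot":[0,0,-60],"linear":[-38,-85,0],"grip":0.9},
  ],
)

```text
time_s: 12.22
eef_pos: [0.6101, 0.0376, 0.0414]
tcp_rot: [0.002, 0.894, 0.447, 0.002]
force: [2.4, -0.6, -1.2]
grip_width: 0.0175
grasp_force: 21.7
```

```bash
python3 arc.py 13 5 5
```

```text
now 50.3 0.0883 grip 0.017504228291069866 21.70113980770111 F [ 2.4 -0.6 -1.2] t 12.2167 yaw -36.9 q [-0.6   0.64  0.65  1.82 -0.51  0.84 -0.35]
1 55.3 [-3, -8] -5.0
2 60.3 [-4, -15] -10.0
3 65.3 [-5, -22] -15.0
4 70.3 [-7, -30] -20.0
5 75.3 [-10, -36] -25.0
6 80.3 [-13, -43] -30.0
7 85.3 [-16, -50] -35.0
8 90.3 [-20, -56] -40.0
9 95.3 [-25, -61] -45.0
10 100.3 [-30, -67] -50.0
11 105.3 [-36, -72] -55.0
12 110.3 [-42, -76] -60.0
13 115.3 [-49, -80] -65.0
```

Emit:
move_arm(
  targets=[
    {"delta_rot":[0,0,-5],"linear":[-2,-8,0],"grip":0.9},
    {"delta_rot":[0,0,-10],"linear":[-4,-15,0],"grip":0.9},
    {"delta_rot":[0,0,-15],"linear":[-5,-22,0],"grip":0.9},
    {"delta_rot":[0,0,-20],"linear":[-7,-30,0],"grip":0.9},
    {"delta_rot":[0,0,-25],"linear":[-10,-36,0],"grip":0.9},
    {"delta_rot":[0,0,-30],"linear":[-13,-43,0],"grip":0.9},
    {"delta_rot":[0,0,-35],"linear":[-16,-50,0],"grip":0.9},
    {"delta_rot":[0,0,-40],"linear":[-20,-56,0],"grip":0.9},
    {"delta_rot":[0,0,-45],"linear":[-25,-61,0],"grip":0.9},
    {"delta_rot":[0,0,-50],"linear":[-30,-67,0],"grip":0.9},
    {"delta_rot":[0,0,-55],"linear":[-36,-72,0],"grip":0.9},
    {"delta_rot":[0,0,-55],"linear":[-36,-72,0],"grip":0.9},
  ],
)

```text
time_s: 13.22
eef_pos: [0.5285, 0.0544, 0.0414]
tcp_rot: [-0.001, 0.588, 0.809, 0.002]
force: [-0.1, 5.2, 1.2]
grip_width: 0.0171
grasp_force: 22.0
```

```bash
python3 arc.py 8 2 1
```

```text
now 106.56 0.0885 grip 0.01708651104978894 22.015320360660553 F [-0.1  5.2  1.2] t 13.2167 yaw 18.0 q [-0.52  0.47  0.42  2.01 -0.29  0.72  0.4 ]
1 108.6 [-3, -3] -1.0
2 110.6 [-4, -6] -2.0
3 112.6 [-4, -9] -3.0
4 114.6 [-4, -12] -4.0
5 116.6 [-4, -15] -5.0
6 118.6 [-5, -18] -6.0
7 120.6 [-6, -21] -7.0
8 122.6 [-6, -24] -8.0
```

Emit:
move_arm(
  targets=[
    {"delta_rot":[0,0,-1],"linear":[0,-3,0],"grip":0.9},
    {"delta_rot":[0,0,-2],"linear":[-1,-6,0],"grip":0.9},
    {"delta_rot":[0,0,-3],"linear":[-1,-9,0],"grip":0.9},
    {"delta_rot":[0,0,-4],"linear":[-2,-12,0],"grip":0.9},
    {"delta_rot":[0,0,-4],"linear":[-2,-12,0],"grip":0.9},
    {"delta_rot":[0,0,-4],"linear":[-2,-12,0],"grip":0.9},
  ],
)

```text
time_s: 13.72
eef_pos: [0.5176, 0.0496, 0.0412]
tcp_rot: [-0.002, 0.561, 0.828, 0.001]
force: [-4.0, 7.0, 6.9]
grip_width: 0.0171
grasp_force: 22.5
```

```bash
python3 arc.py 4 1.5 0
```

```text
now 114.3 0.0877 grip 0.017137285880466147 22.455334067344666 F [-4.   7.   6.9] t 13.7167 yaw 21.8 q [-0.51  0.45  0.41  2.04 -0.28  0.71  0.46]
1 115.8 [-3, -2] -0.0
2 117.3 [-3, -4] -0.0
3 118.8 [-3, -6] -0.0
4 120.3 [-4, -9] -0.0
```

Emit:
move_arm(
  targets=[
    {"delta_rot":[0,0,0],"linear":[0,-2,0],"grip":0.9},
    {"delta_rot":[0,0,0],"linear":[0,-4,0],"grip":0.9},
    {"delta_rot":[0,0,0],"linear":[0,-4,0],"grip":0.9},
    {"delta_rot":[0,0,0],"linear":[0,-4,0],"grip":0.9},
  ],
)

```text
time_s: 14.05
eef_pos: [0.5168, 0.0491, 0.0413]
tcp_rot: [0.001, 0.56, 0.828, 0.003]
force: [2.8, 8.3, -0.9]
grip_width: 0.0171
grasp_force: 22.0
```

```bash
python3 arc.py 1 1.5 0
```

```text
now 114.9 0.0877 grip 0.01712837108463143 21.957067251205444 F [ 2.8  8.3 -0.9] t 14.05 yaw 21.9 q [-0.51  0.45  0.41  2.04 -0.28  0.7   0.46]
1 116.4 [-3, -2] -0.0
```

Emit:
move_arm(
  targets=[
    {"delta_rot":[0,0,0],"linear":[0,-3,0],"grip":0.9},
    {"delta_rot":[0,0,0],"linear":[0,-3,0],"grip":0.9},
    {"delta_rot":[0,0,0],"linear":[0,-3,0],"grip":0.9},
  ],
)

```text
time_s: 14.3
eef_pos: [0.5149, 0.0485, 0.0414]
tcp_rot: [0.001, 0.56, 0.828, 0.004]
force: [5.1, 10.2, -3.3]
grip_width: 0.0172
grasp_force: 21.9
```

```bash
python3 - <<'E'
from h import *
s=sense(); im,d,K,E=grab("top"); L=np.array([.5537,-.0304]); q=s["eef_pos"][:2]-L; print(np.degrees(np.arctan2(q[1],q[0])),s["force"],s["eef_pos"])
im,d,K,E=grab("side"); c=im[215:320,290:430]; cv2.imwrite("pics/s1.png",cv2.resize(c,None,fx=5,fy=5,interpolation=cv2.INTER_CUBIC))
E
```

```text
116.18763351535637 [ 5.12733491 10.20917749 -3.30193684] [0.51490922 0.04847624 0.04137804]
```

View pics/s1.png

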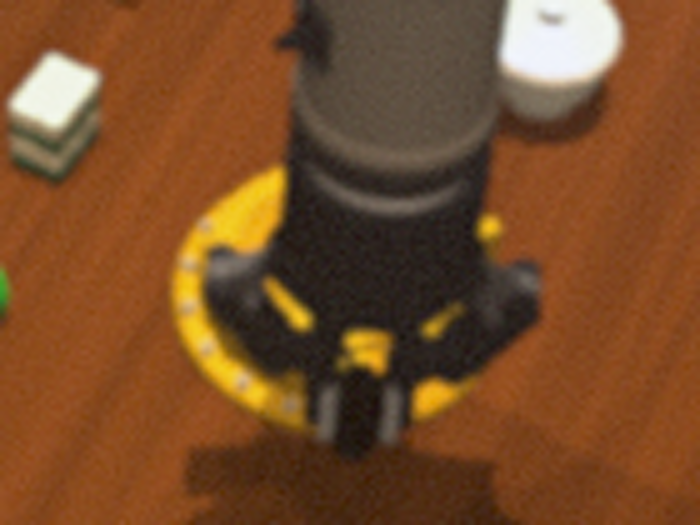

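Emit:
move_arm(
  targets=[
    {"delta_rot":[0,0,0],"linear":[0,-3,0],"grip":0.9},
    {"delta_rot":[0,0,0],"linear":[0,-5,0],"grip":0.9},
    {"delta_rot":[0,0,0],"linear":[0,-5,0],"grip":0.9},
    {"delta_rot":[0,0,0],"linear":[0,-5,0],"grip":0.9},
  ],
)

```text
time_s: 14.73
eef_pos: [0.5146, 0.0483, 0.0417]
tcp_rot: [0.005, 0.56, 0.829, 0.007]
force: [14.4, 12.1, -14.1]
grip_width: 0.017
grasp_force: 22.4
```

```bash
python3 arc.py 1 -5 -4.5
```

```text
now 116.39 0.0879 grip 0.0169921519649297 22.40246370434761 F [ 14.4  12.1 -14.1] t 14.7333 yaw 21.9 q [-0.51  0.44  0.41  2.06 -0.28  0.68  0.46]
1 111.4 [-3, 8] 4.5
```

Firm stop at 116.4°, so click 0 ≈ 114.7° and click 5 ≈ 14.7°. First relax the overtravel.

Emit:
move_arm(
  targets=[
    {"delta_rot":[0,0,0],"linear":[0,5,0],"grip":0.9},
    {"delta_rot":[0,0,0],"linear":[0,10,0],"grip":0.9},
    {"delta_rot":[0,0,0],"linear":[0,10,0],"grip":0.9},
    {"delta_rot":[0,0,0],"linear":[0,10,0],"grip":0.9},
  ],
)

```text
time_s: 15.07
eef_pos: [0.5169, 0.0496, 0.0412]
tcp_rot: [-0.001, 0.561, 0.828, 0.002]
force: [-0.8, 8.1, 4.5]
grip_width: 0.0174
grasp_force: 22.4
```

```bash
python3 arc.py 12 -4.5 -4.4
```

```text
now 114.7 0.0881 grip 0.017390958696774622 22.374420762062073 F [-0.8  8.1  4.5] t 15.0667 yaw 21.8 q [-0.51  0.45  0.41  2.04 -0.28  0.7   0.46]
1 110.2 [-3, 7] 4.4
2 105.7 [-4, 14] 8.8
3 101.2 [-4, 20] 13.2
4 96.7 [-6, 27] 17.6
5 92.2 [-8, 33] 22.0
6 87.7 [-10, 39] 26.4
7 83.2 [-13, 45] 30.8
8 78.7 [-17, 51] 35.2
9 74.2 [-21, 56] 39.6
10 69.7 [-25, 62] 44.0
11 65.2 [-30, 66] 48.4
12 60.7 [-35, 71] 52.8
```

Emit:
move_arm(
  targets=[
    {"delta_rot":[0,0,4.4],"linear":[-1,7,0],"grip":0.9},
    {"delta_rot":[0,0,8.8],"linear":[-3,14,0],"grip":0.9},
    {"delta_rot":[0,0,13.2],"linear":[-4,20,0],"grip":0.9},
    {"delta_rot":[0,0,17.6],"linear":[-6,27,0],"grip":0.9},
    {"delta_rot":[0,0,22],"linear":[-8,33,0],"grip":0.9},
    {"delta_rot":[0,0,26.4],"linear":[-10,39,0],"grip":0.9},
    {"delta_rot":[0,0,30.8],"linear":[-13,45,0],"grip":0.9},
    {"delta_rot":[0,0,35.2],"linear":[-17,51,0],"grip":0.9},
    {"delta_rot":[0,0,39.6],"linear":[-21,56,0],"grip":0.9},
    {"delta_rot":[0,0,44],"linear":[-25,62,0],"grip":0.9},
    {"delta_rot":[0,0,48.4],"linear":[-30,66,0],"grip":0.9},
    {"delta_rot":[0,0,52.8],"linear":[-35,71,0],"grip":0.9},
  ],
)

```text
time_s: 16.07
eef_pos: [0.597, 0.0454, 0.0413]
tcp_rot: [-0.002, 0.871, 0.491, 0.003]
force: [0.4, 5.7, 0.8]
grip_width: 0.0169
grasp_force: 22.0
```

```bash
python3 arc.py 12 -4.5 -4.4
```

```text
now 60.24 0.0873 grip 0.016879259225826983 22.018842101097107 F [0.4 5.7 0.8] t 16.0667 yaw -31.2 q [-0.6   0.62  0.62  1.85 -0.49  0.82 -0.28]
1 55.7 [-2, 7] 4.4
2 51.2 [-3, 13] 8.8
3 46.7 [-4, 20] 13.2
4 42.2 [-6, 26] 17.6
5 37.7 [-8, 33] 22.0
6 33.2 [-11, 39] 26.4
7 28.7 [-14, 45] 30.8
8 24.2 [-17, 50] 35.2
9 19.7 [-21, 56] 39.6
10 15.2 [-26, 61] 44.0
11 10.7 [-30, 65] 48.4
12 6.2 [-36, 70] 52.8
```

Emit:
move_arm(
  targets=[
    {"delta_rot":[0,0,4.4],"linear":[-1,7,0],"grip":0.9},
    {"delta_rot":[0,0,8.8],"linear":[-3,13,0],"grip":0.9},
    {"delta_rot":[0,0,13.2],"linear":[-4,20,0],"grip":0.9},
    {"delta_rot":[0,0,17.6],"linear":[-6,26,0],"grip":0.9},
    {"delta_rot":[0,0,22],"linear":[-8,33,0],"grip":0.9},
    {"delta_rot":[0,0,26.4],"linear":[-11,39,0],"grip":0.9},
    {"delta_rot":[0,0,30.8],"linear":[-14,45,0],"grip":0.9},
    {"delta_rot":[0,0,35.2],"linear":[-17,50,0],"grip":0.9},
    {"delta_rot":[0,0,39.6],"linear":[-21,56,0],"grip":0.9},
    {"delta_rot":[0,0,44],"linear":[-26,61,0],"grip":0.9},
    {"delta_rot":[0,0,44],"linear":[-26,61,0],"grip":0.9},
    {"delta_rot":[0,0,44],"linear":[-26,61,0],"grip":0.9},
  ],
)

```text
time_s: 17.07
eef_pos: [0.6374, -0.0116, 0.0413]
tcp_rot: [-0.001, 0.992, 0.13, 0.003]
force: [4.8, 3.9, -1.8]
grip_width: 0.0172
grasp_force: 21.9
```

```bash
python3 arc.py 1 -1 0
```

```text
now 12.64 0.0858 grip 0.017240153805289014 21.87950313091278 F [ 4.8  3.9 -1.8] t 17.0667 yaw -75.1 q [-0.6   0.74  0.8   1.76 -0.66  0.92 -0.83]
1 11.6 [-1, 1] -0.0
```

Emit:
move_arm(
  targets=[
    {"delta_rot":[0,0,0],"linear":[0,-3,0],"grip":0.9},
    {"delta_rot":[0,0,0],"linear":[0,-3,0],"grip":0.9},
    {"delta_rot":[0,0,0],"linear":[0,-3,0],"grip":0.75},
    {"delta_rot":[0,0,0],"linear":[0,-3,0],"grip":0.65},
    {"delta_rot":[0,0,0],"linear":[0,-3,0],"grip":0.6},
    {"delta_rot":[0,0,0],"linear":[0,-3,0],"grip":0.6},
    {"delta_rot":[0,0,0],"linear":[0,-3,-15],"grip":0.6},
    {"delta_rot":[0,0,0],"linear":[0,-3,-45],"grip":0.6},
    {"delta_rot":[0,0,0],"linear":[0,-3,-80],"grip":0.6},
    {"delta_rot":[0,0,0],"linear":[0,-3,-115],"grip":0.6},
    {"delta_rot":[0,0,0],"linear":[0,-3,-150],"grip":0.6},
    {"delta_rot":[0,0,0],"linear":[0,-3,-160],"grip":0.6},
  ],
)

```text
time_s: 18.07
eef_pos: [0.6359, -0.0126, 0.2073]
tcp_rot: [0.001, 0.991, 0.13, 0.005]
force: [0.5, -0.8, 0.5]
grip_width: 0.0342
grasp_force: 0.0
```

Emit:
move_arm(
  targets=[
    {"delta_rot":[0,0,0],"linear":[-35,0,0],"grip":0.6},
    {"delta_rot":[0,0,0],"linear":[-70,0,0],"grip":0.6},
    {"delta_rot":[0,0,0],"linear":[-70,0,0],"grip":0.6},
    {"delta_rot":[0,0,0],"linear":[-70,0,0],"grip":0.6},
  ],
)

```text
time_s: 18.4
eef_pos: [0.5634, -0.0301, 0.2006]
tcp_rot: [-0.001, 0.992, 0.129, -0.0]
force: [0.8, 0.4, -0.1]
grip_width: 0.0341
grasp_force: 0.0
```

```bash
python3 - <<'E'
from h import *
s=sense(); im,d,K,E=grab("wrist"); W=cloud(d,K,E); print(s["eef_pos"],s["force"]); cv2.imwrite("pics/w4.png",im)
L=np.array([.5537,-.0304]); rr=np.hypot(W[...,0]-L[0],W[...,1]-L[1])
m=(W[...,2]>.053)&(W[...,2]<.068)&(rr>.07)&(rr<.1); P=W[m]; c=(P.max(0)+P.min(0))/2 if len(P) else L; print(len(P),c,np.degrees(np.arctan2(c[1]-L[1],c[0]-L[0])))
for k in range(13):
    a=np.radians(114.7-20*k); print(k,proj([L[0]+.066*np.cos(a),L[1]+.066*np.sin(a),.009],K,E).round(),end=" ")
E
```

```text
[ 0.56344034 -0.03009125  0.20063184] [ 0.79454678  0.44471463 -0.09758767]
674 [ 0.63576706 -0.00873399  0.05887366] 14.788878434032139
0 [232. 229.] 1 [230. 201.] 2 [238. 174.] 3 [257. 150.] 4 [283. 135.] 5 [313. 129.] 6 [344. 135.] 7 [370. 151.] 8 [388. 174.] 9 [397. 202.] 10 [395. 230.] 11 [384. 255.] 12 [365. 275.]
```

View pics/w4.png

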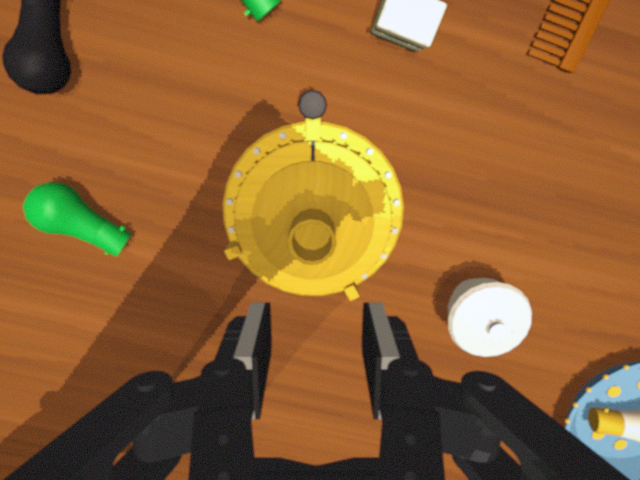

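The arm at (313,105) stands with seven studs clockwise of it, from (344,135) to (365,276). It is therefore at click 5 (14.8° measured, 14.7° expected). The bulb is in the dish at lower right. Handing in.

```bash
python3 -c "
from cell import close_job
print(close_job())"
```

```text
the job is handed in; nothing more can be done
None
```

I laid the pearl bulb in the dish, turned the dial back to its zero stop and then five clicks clockwise, where I left it, and handed the job in at about 18.5 s; no verdict came back.

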